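# Start a quick-thread plug at the bottom of a deep well

## Task

Take the hex-headed plug out of its stand and let it down into the deep well of the valve block until its cross pins rest lightly on the insert at the bottom; turn it by feel until it drops into the start of the thread, then screw it clockwise fully home so that its flange seats flat on the block, and let go. Never force it (pressing or turning hard crosses the thread), and leave the other things on the table alone.

Things in the scene. Friction and masses are not known exactly. Their poses are not given: they have to be found in the camera images.
- plug_head (a point): Loose steel plug, 127 mm long, 0.2 to 0.33 kg, standing upright in the stand. This point: middle of its hex head (30 mm across flats, 43 mm tall), on the axis; the flange's upper side is 22 mm below it, the head's top 24 mm above. z points up along the plug. One pair of flats faces the plug's +y and -y, the other two pairs are turned 60 degrees either way.
- plug_flange (a point): Centre of the underside of the plug's flange, 26 mm below plug_head. The flange is 42 mm in diameter and 4 mm thick. Below it comes a shank 28 mm in diameter and 56 mm long, then a neck 14 mm in diameter that carries the cross pins.
- plug_pins (a point): Point on the plug's axis between its two cross pins, 97 mm below plug_head and 6 mm above the tip. The pins are round, 6 mm thick, stick out along the plug's +x and -x and span 30 mm from end to end; half a turn makes no difference.
- valve_block: Aluminium block 84 x 84 x 85 mm on a 112 x 96 x 10 mm foot, fixed to the table; origin at the centre of its underside, z up. A vertical well 34 mm in diameter goes down its middle; a steel thread insert sits at the bottom. A force above 25 N between plug and block (insert included) crosses the thread and spoils the job.
- well_mouth (a point): Centre of the well's mouth, on the flat top of the valve block, 85 mm above its underside; axes as the block's.
- insert_rim (a point): On the well's axis at the height of the insert's flat rim, 58 mm below the mouth (axes as the block's). Pins resting on the rim: pin axis 3 mm above it, flange 16 mm above the block. The insert is sprung: it gives 1 mm per 2.5 N, up to 6 mm down or 3 mm up, then stops hard; twisted, it gives 0.1 rad per 0.1 N m, up to 0.2 rad, and springs back.
- thread_start (a point): On the well's axis, 9 mm below the rim: where the pin axis comes after it drops (12 mm) through the rim's two opposite notches, 9 mm wide. Flange then 4 mm above the block; no turning anticlockwise. The line through the notches lies within 0.8 rad either way of the block's x axis, differs each time and is not measured: feel for it by turning the plug on the rim.
- thread_home (a point): On the well's axis, 4 mm below thread_start: the pin axis when the plug is home, its flange flat on the block. From the start the thread runs clockwise (seen from above), sinking 5 mm evenly over the first 0.8 rad, then level to an end stop at about 1.1 rad; a ceiling 8 mm above its floor holds the 6 mm pins in.
- plug_stand: Grey plastic stand 70 x 70 x 55 mm on an 86 x 86 x 8 mm foot, fixed to the table; origin at the centre of its underside. A hole 33 mm in diameter and 45 mm deep in its top holds the plug, whose tip rests 10 mm above the table.
- tape_measure: Yellow tape measure 35 x 80 x 69 mm, loose; leave alone.
- oil_can: Green thumb oil can with a spout, 70 x 70 x 160 mm, loose, standing behind the work; leave alone.
- wrench: Small combination wrench 159 x 28 x 6 mm, loose, lying in front of the work; leave alone.
- steel_bowl: Shallow steel dish 114 mm across, 19 mm high, loose; leave alone.
- big_nut: Hex nut 24 x 27 x 12 mm, loose; leave alone.
There are look-alikes about, which are no part of the job. Of the things shaped like the part that bears plug_head, the bare steel one is meant.

How it is judged:
At the end, for the whole second after the job is handed in: The plug is screwed home in the well of the valve block and released: pin axis less than 15.7 mm above the block's underside (home is 14 mm), within 4 mm of the well's axis, tilted less than 0.06 rad, at rest (z of plug_pins in the frame of valve_block below 0.0157 m and horizontal distance between plug_pins and valve_block below 0.004 m and angle between plug_head's own z axis and vertical below 0.06 rad and linear speed of plug below 0.01 m/s); the robot touches nothing.
It fails at once if the plug is pressed or turned against the block or its insert with more than 25 N (cross-threaded) (contact force between plug and valve_block above 25 N).
It fails at once if a bystander is moved more than 30 mm (distance of any of tape_measure, oil_can, wrench, steel_bowl, big_nut from where it was at the start of the episode above 0.03 m).
It also fails if it takes over 72 s, if anything falls off the work surface, if the arm or the gripper's body presses on something with over 40 N, if the wrist force passes 120 N, or if a joint passes its speed limit or range.

## Robot

A 7-joint arm with a two-finger parallel gripper is mounted at the origin on a cart in front of the work surface, level with it; the furniture and walls round the work are solid. World frame = base frame: x ahead of the robot, y to its left, z up, the work surface at z = 0. Lengths are in m, angles in rad, forces in N, time in s.
With the tool pointing down it reaches from about 0.425 to 0.925 m from the base axis. Payload 6.8 kg.
Tool frame: the origin (TCP) lies on the front face of the gripper's body, between the roots of the fingers; the fingertips stand 73 mm ahead of it and the grasp point (between the pads) lies 54 mm ahead of it (tcp_to_tips is the distance from the TCP to the fingertips, in m); z points along the fingers, x is the direction in which the jaws open and shut, and the axes are right-handed (so a half turn about z gives the same grasp; the last joint's range is limited). The gripper opens to 85 mm and grips with 20 to 120 N. Pads are 22 mm wide; open, the fingers measure 114 mm over their backs; the gripper's body (76 mm by 85 mm) begins 54 mm behind the grasp point. The pads swing forward as they close: fully open they stand 13 mm farther back than shut.
Start: joints at [1.169, 0.477, 0.022, 1.555, -0.011, 1.109, -0.083], TCP at [0.195, -0.646, 0.304] pointing down, gripper open.
Joint ranges: [-2.96, 2.96], [-0.34, 2.1], [-1.41, 1.46], [0.24, 2.44], [-1.37, 4.51], [0.17, 1.92], [-2.96, 2.96]. Speed limits (rad/s): [2.39, 2.39, 3.14, 3.14, 3.14, 3.14, 3.14].

## Interface

Orientations are given as a unit quaternion [w, x, y, z].
In Python, from station import get_obs, read_camera, hand_in, look_for, silhouettes, tcp_to_tips gives the robot as it stands. The module is installed in compiled form; this text tells all that it offers.
- The arm moves only by the tool apply_moves, never from a script. Its argument "moves" is a list of rows, each a list of 3 entries, a list of its own where there are three numbers: the shift along the tool's x, y, z in units of 25 mm (1.0 is 25 mm), then the turn, a rotation vector about the tool's x, y, z in units of 10 degrees (1.0 is 10 degrees), then the gripper's target within -1 to 1 (fully open at 1, half-way at 0, shut at -1). In form: [[[dx, dy, dz], [rx, ry, rz], jaw], ...]. A call has 1 to 20 rows; each row is the pose to reach, as a shift and turn from the pose commanded when the call began, along the tool's axes at that moment; what a row does not reach only later rows make up. A row lasts 1/8 s, in which the tool goes at most 62.5 mm and 10.7 degrees, less where a joint would pass 70% of its speed; a pose out of reach is approached as far as the arm can. A call with a gripper value outside its range is refused whole. The fingers move at their own pace and stop on an object; "force" is the grip in N (left out, the last holds). Time passes only in rows, so rows that repeat a pose let the fingers close. It gives the time, the measured TCP pose, the force and the opening at its end, in the units of the state.
- get_obs(): the state, without advancing time (a new reading comes with each control period).
- read_camera(name): name is "scene" or "top" or "wrist"; returns a dict with "color" (480x640x3 uint8, red, green, blue), "mtx" (3x3 intrinsics, pixels), "k1" (the pictures are not rectified: a ray, as slopes to the right and down, at radius r is drawn at 1 + k1 r^2 times it, then the intrinsics apply), "eye" and "rotation" of the camera in the world; the wrist camera has in their place "hand_eye" (4x4, takes a point from camera to tool coordinates, whose origin is the TCP and whose axes are the tool frame's). Camera axes: x right, y up, looking along -z (the intrinsics and any distortion apply to the point x, -y, -z); pixel columns grow to the right and rows downward; lengths in m; the calibration is good to about 2 mm. A picture is of the moment at which its call begins: read the wrist's pose just before it. There is no depth.
- hand_in(): hands the job in, once; it reports no verdict.
Trained networks look in the newest picture that a camera, given by its name, has taken for a name from the list of things; names that differ only in an ending like _2 or _b are one class to them, and where a whole thing is asked for, a point or a joint stands for the part that bears it (a point fixed in the world has none). Each returns a list of dicts, best first, with "conf" (0 to 1); they miss things now and then, are a little off and sometimes report something else, mostly with a low value. They report only what shows in the picture. A call takes as long as a camera call. They do not tell look-alikes from the thing itself.
- look_for(camera, query): "pixel" ([row, column] in pixels, amid what is visible of it).
- silhouettes(camera, query): "mask" (480x640 bool, what is visible of it) and "pixel" ([row, column] in pixels, amid what is visible of it).
The state is a dict: "t": time; "q": joint angles; "joint_vel": joint speeds; "joint_torque": joint torques, N m; "eef_pos": TCP position; "tool_rot": TCP orientation; "contact_force": force on the tool from outside, world axes, zero at the start; "torque": the same for the moment, N m; "gripper_width": opening from 0.0 (shut) to 1.0 (fully open).
Only numpy, scipy, OpenCV 4.12 (cv2) and the standard library are available. Lean on these libraries where they do the work, as an engineer would, in place of code of your own. Each camera call takes 0.05 s, during which the arm holds its last target.

## Working session

There is one attempt and no reset: what is moved stays moved. The work goes in short steps, Python scripts to look and compute and a tool call to move; the robot and the scene stay as the last step left them, time stands still between calls to the robot, and variables do not carry over. Pictures are saved under pics/ and viewed, and the job is handed in when it is done.

Besides the shell and the picture viewer there is one more tool, called as name(argument=value, ...) on one line, values as JSON. apply_moves: Moves the arm, as the interface text tells. Its arguments: {"type":"object","properties":{"moves":{"type":"array"},"force":{"type":"number"}},"required":["moves"]}

```bash
mkdir -p pics
cat > h.py <<'E'
import numpy as np, cv2
from station import *
def save(cam,name):
    r=read_camera(cam); cv2.imwrite('pics/'+name,r['color'][:,:,::-1]); return r
def ray(r,px,eye=None,R=None):
    K=r['mtx']; k1=r['k1']
    d=np.array([(px[1]-K[0,2])/K[0,0],(px[0]-K[1,2])/K[1,1]])
    u=d.copy()
    for _ in range(20): u=d/(1+k1*(u@u))
    v=np.array([u[0],-u[1],-1.])
    R=r['rotation'] if R is None else R; e=r['eye'] if eye is None else eye
    return np.array(e),np.array(R)@v
def proj(r,P,eye=None,R=None):
    R=r['rotation'] if R is None else R; e=r['eye'] if eye is None else eye
    c=np.array(R).T@(np.array(P)-np.array(e)); u=np.array([c[0],-c[1]])/-c[2]
    u=u*(1+r['k1']*(u@u)); K=r['mtx']
    return np.array([K[1,1]*u[1]+K[1,2],K[0,0]*u[0]+K[0,2]])
def atz(r,px,z,eye=None,R=None):
    e,v=ray(r,px,eye,R); return e+v*(z-e[2])/v[2]
def q2R(q):
    from scipy.spatial.transform import Rotation as Ro
    return Ro.from_quat([q[1],q[2],q[3],q[0]]).as_matrix()
def wristpose(r,o):
    T=np.eye(4);T[:3,:3]=q2R(o['tool_rot']);T[:3,3]=o['eef_pos']
    W=T@np.array(r['hand_eye']); return W[:3,3],W[:3,:3]
E
python3 - <<'E'
from h import *
o=get_obs(); print(o)
for c in ['scene','top','wrist']:
    r=save(c,c+'0.png'); print(c,{k:np.round(v,3).tolist() for k,v in r.items() if k!='color'})
    for n in ['plug_head','valve_block','plug_stand','well_mouth','oil_can']:
        print(n,[(np.round(d['pixel']).tolist(),round(d['conf'],2)) for d in look_for(c,n)])
print(get_obs()['t'])
E
```

```text
{'t': 0.0, 'q': array([ 1.16888715,  0.47780096,  0.02231554,  1.55647028, -0.01150339,
        1.10928006, -0.08309838]), 'joint_vel': array([ 0.00307167, -0.00076574,  0.00086806,  0.00014269, -0.00115686,
       -0.00101979,  0.00097002]), 'joint_torque': array([ 9.05449742e-04, -5.96457767e+01,  1.60835747e+00, -2.81205028e+01,
        1.24339038e-02,  9.33367264e-03,  4.18253933e-06]), 'eef_pos': array([ 0.19535464, -0.6456271 ,  0.30291659]), 'tool_rot': array([-4.95290648e-04,  8.03006956e-01, -5.95968951e-01, -7.69904972e-04]), 'contact_force': array([0.08528829, 0.17824494, 0.12947618]), 'torque': array([ 0.01857611, -0.0334218 , -0.00293009]), 'gripper_width': 1.0002497355545346}
scene {'mtx': [[619.282, 0.0, 323.417], [0.0, 619.282, 227.801], [0.0, 0.0, 1.0]], 'k1': -0.046, 'eye': [-0.467, 0.514, 0.938], 'rotation': [-0.469, -0.237, 0.377, 0.762]}
plug_head [([204.0, 380.0], 0.87), ([290.0, 265.0], 0.86), ([234.0, 304.0], 0.83), ([251.0, 346.0], 0.71), ([277.0, 306.0], 0.56)]
valve_block [([200.0, 336.0], 0.55)]
plug_stand [([278.0, 349.0], 0.98)]
well_mouth [([217.0, 431.0], 0.69)]
oil_can [([197.0, 336.0], 0.79)]
top {'mtx': [[444.68, 0.0, 306.704], [0.0, 444.68, 240.899], [0.0, 0.0, 1.0]], 'k1': 0.033, 'eye': [0.466, 0.022, 0.958], 'rotation': [-0.699, -0.019, 0.025, 0.714]}
plug_head [([230.0, 288.0], 0.8), ([286.0, 307.0], 0.74), ([214.0, 394.0], 0.71), ([290.0, 210.0], 0.57), ([296.0, 251.0], 0.55)]
valve_block [([237.0, 442.0], 0.9)]
plug_stand [([276.0, 306.0], 0.75)]
well_mouth [([238.0, 443.0], 0.61)]
oil_can [([152.0, 361.0], 0.91)]
wrist {'mtx': [[389.553, 0.0, 325.102], [0.0, 389.553, 233.913], [0.0, 0.0, 1.0]], 'k1': -0.045, 'hand_eye': [[1.0, 0.001, -0.001, -0.0], [0.001, -0.954, -0.298, -0.076], [-0.001, 0.298, -0.954, -0.07], [0.0, 0.0, 0.0, 1.0]]}
plug_head []
valve_block []
plug_stand []
well_mouth []
oil_can []
0.9
```

```bash
sed -i "s/^def ray/_rc=read_camera\ndef read_camera(n):\n    r=_rc(n)\n    if 'rotation' in r: r['rotation']=q2R(r['rotation'])\n    return r\ndef ray/" h.py
python3 - <<'E'
import cv2
a=cv2.imread('pics/scene0.png');b=cv2.imread('pics/top0.png')
cv2.imwrite('pics/sc.png',cv2.resize(a[150:350,220:490],None,fx=2.9,fy=2.9,interpolation=2))
cv2.imwrite('pics/tc.png',cv2.resize(b[120:340,180:480],None,fx=2.6,fy=2.6,interpolation=2))
E
```

```text
(no output)
```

View pics/sc.png

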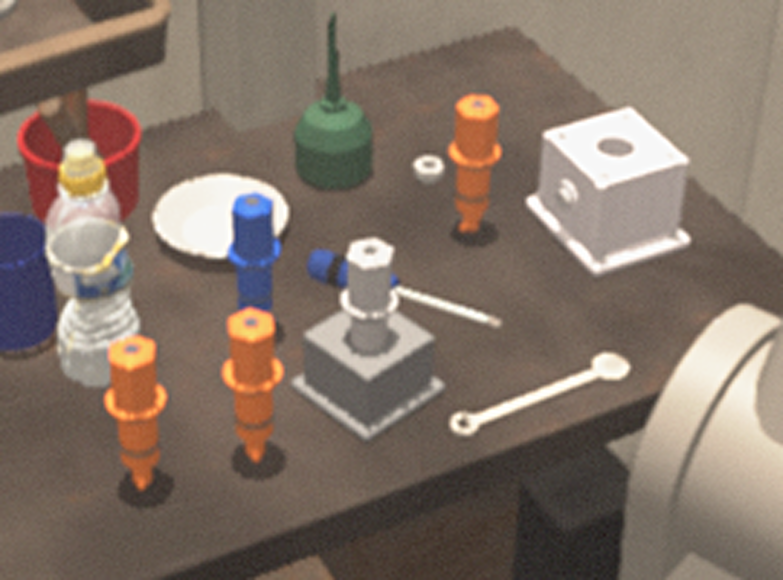

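View pics/tc.png

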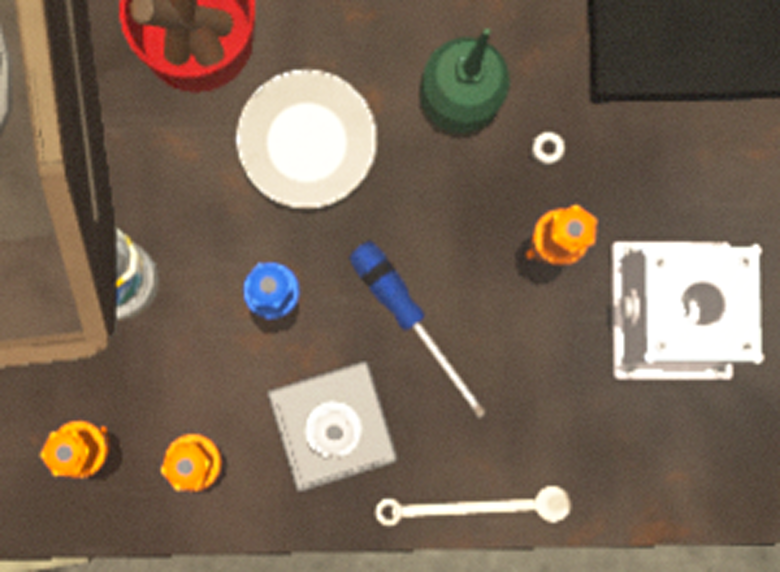

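Run:
```python
from h import *
for c in ['scene','top']:
    r=read_camera(c)
    pts={'scene':[('plughead top',(150+249/2.9,220+371/2.9),.137),('mouth',(150+147/2.9,220+617/2.9),.085)],
         'top':[('plughead top',(120+432/2.6,180+334/2.6),.137),('mouth',(120+303/2.6,180+703/2.6),.085),
         ('b tl',(120+242/2.6,180+645/2.6),.085),('b tr',(120+244/2.6,180+762/2.6),.085),('b br',(120+362/2.6,180+762/2.6),.085),('b bl',(120+361/2.6,180+645/2.6),.085),
         ('oil',(152,361),.08),('orange',(120+228/2.6,180+577/2.6),.137),('orange2',(120+465/2.6,180+186/2.6),.137),('blue',(120+285/2.6,180+272/2.6),.137)]}[c]
    for n,p,z in pts: print(c,n,np.round(atz(r,p,z),4))
    for n in ['plug_head','valve_block','plug_stand']:
        for i,d in enumerate(silhouettes(c,n)[:5]): 
            m=d['mask'];ys,xs=np.nonzero(m); print(n,np.round(d['pixel']),round(d['conf'],2),m.sum(),ys.min(),ys.max(),xs.min(),xs.max())
print(tcp_to_tips if not callable(tcp_to_tips) else tcp_to_tips())
```

```text
scene plughead top [0.4359 0.0111 0.137 ]
scene mouth [ 0.5232 -0.2708  0.085 ]
plug_head [248. 346.] 0.91 578 232 270 338 356
plug_head [200. 381.] 0.79 607 183 229 375 391
plug_head [288. 264.] 0.76 690 266 318 257 275
plug_head [278. 304.] 0.74 684 257 308 297 316
plug_head [234. 304.] 0.58 575 216 257 298 315
valve_block [216. 434.] 0.96 2268 188 243 402 457
plug_stand [278. 348.] 0.68 1497 257 301 320 372
plug_stand [215. 433.] 0.25 2238 188 243 401 456
plug_stand [222. 289.] 0.19 770 210 238 273 319
top plughead top [0.433  0.0136 0.137 ]
top mouth [ 0.5221 -0.268   0.085 ]
top b tl [ 0.5694 -0.226   0.085 ]
top b tr [ 0.566  -0.3143  0.085 ]
top b br [ 0.4767 -0.3104  0.085 ]
top b bl [ 0.4792 -0.2226  0.085 ]
top oil [ 0.6956 -0.0979  0.08  ]
top orange [ 0.5744 -0.1631  0.137 ]
top orange2 [0.4122 0.1183 0.137 ]
top blue [0.5381 0.0555 0.137 ]
plug_head [296. 252.] 0.79 368 287 307 242 264
plug_head [293. 208.] 0.76 432 282 303 196 222
plug_head [284. 306.] 0.73 351 274 295 297 318
plug_head [231. 288.] 0.64 321 221 241 274 293
plug_head [212. 397.] 0.57 433 199 221 383 408
valve_block [239. 444.] 0.96 2877 213 264 415 472
plug_stand [273. 304.] 0.83 1202 259 307 283 330
plug_stand [151. 360.] 0.58 1027 132 171 341 375
plug_stand [236. 442.] 0.35 2812 213 264 415 471
0.0726
```

View pics/top0.png

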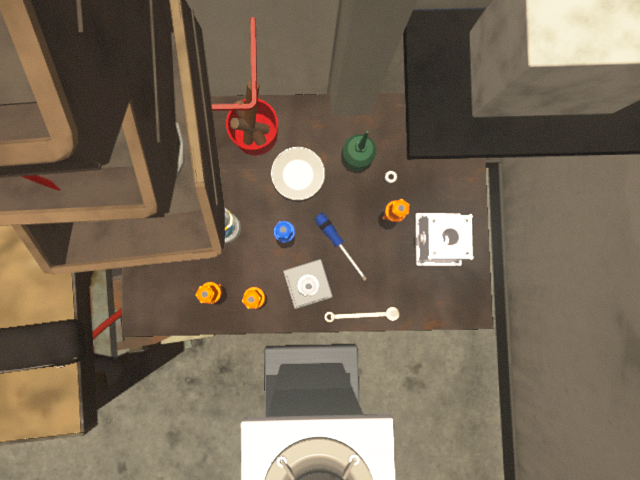

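View pics/scene0.png

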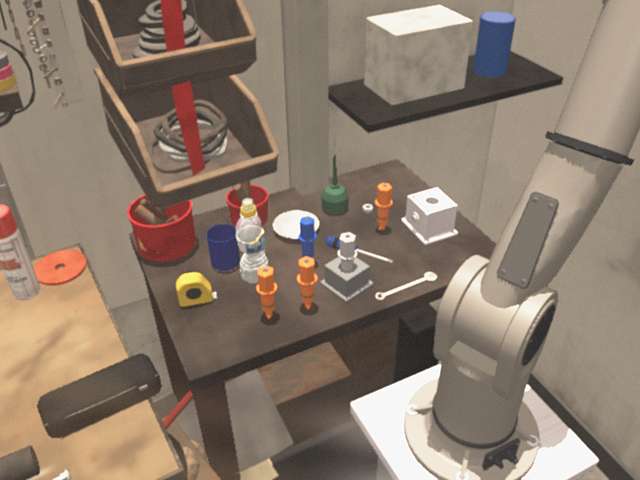

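apply_moves(moves=[[[-1.2, -1.9, -0.1], [0, 0, -0.8], 1], [[-2.4, -3.8, -0.2], [0, 0, -1.6], 1], [[-3.6, -5.6, -0.3], [0, 0, -2.4], 1], [[-4.8, -7.5, -0.3], [0, 0, -3.3], 1], [[-5.9, -9.4, -0.4], [0, 0, -4.1], 1], [[-7.1, -11.3, -0.5], [0, 0, -4.9], 1], [[-8.3, -13.2, -0.5], [0, 0, -5.7], 1], [[-9.5, -15.0, -0.6], [0, 0, -6.5], 1], [[-10.6, -16.9, -0.7], [0, 0, -7.3], 1], [[-10.6, -16.9, -0.7], [0, 0, -7.3], 1], [[-10.6, -16.9, -0.7], [0, 0, -7.3], 1], [[-10.6, -16.9, -0.7], [0, 0, -7.3], 1]])

```text
t: 2.8
eef_pos: [0.5221, -0.2717, 0.3212]
tool_rot: [0.0, 1.0, -0.003, -0.0]
contact_force: [-0.1, 0.0, -0.6]
gripper_width: 1.0
```

Run:
```python
from h import *
o=get_obs(); r=save('wrist','w1.png'); e,R=wristpose(r,o)
print(o['t'],o['eef_pos'],o['tool_rot'],o['q'])
for d in look_for('wrist','well_mouth'): print(d, atz(r,d['pixel'],.085,e,R))
```

```text
2.8 [ 0.52208239 -0.27173717  0.3212271 ] [ 3.31128287e-04  9.99995187e-01 -3.06068341e-03 -3.85058419e-04] [ 0.69052132  0.34979844 -0.4028614   1.7269668   0.15261261  1.09614865
  0.23332983]
{'pixel': [194.9, 325.5], 'conf': 0.68} [ 0.52176218 -0.25882844  0.085     ]
```

View pics/w1.png

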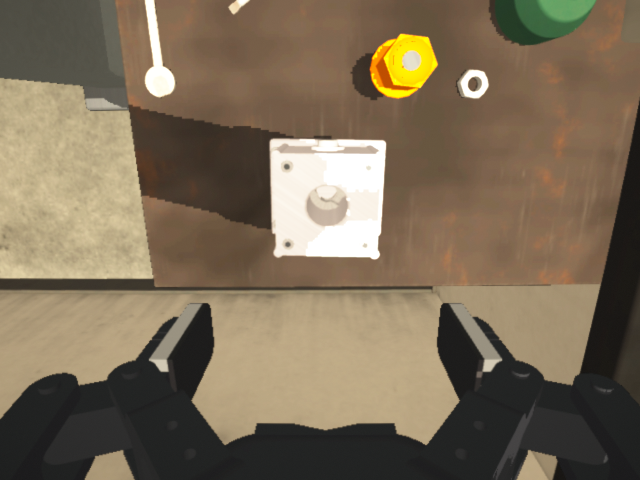

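Run:
```python
import cv2
b=cv2.imread('pics/w1.png')
cv2.imwrite('pics/w1c.png',cv2.resize(b[130:270,250:400],None,fx=4,fy=4,interpolation=2))
```

```text
(no output)
```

View pics/w1c.png

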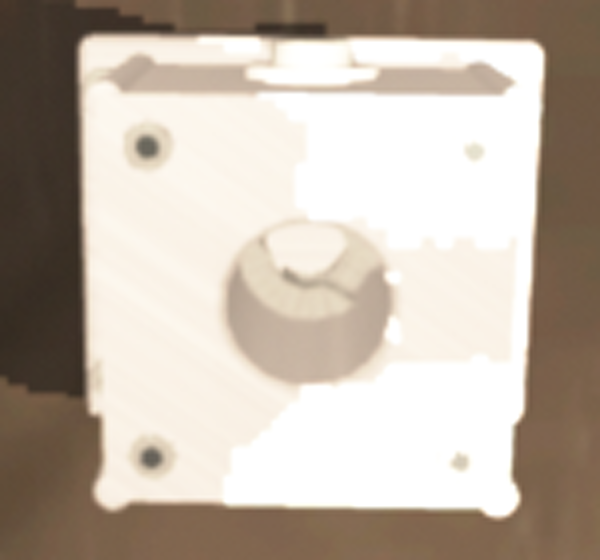

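Run:
```python
from h import *
import cv2
r=read_camera('wrist');o=get_obs(); e,R=wristpose(r,o)
f=lambda x,y: atz(r,(130+(y+.5)/4-.5,250+(x+.5)/4-.5),.085,e,R)
print(f(309,302))
H=[f(*p) for p in [(147,146),(474,151),(460,461),(151,457)]]
print(np.round(H,4),np.mean(H,0))
d=H[1]-H[0];print(np.arctan2(d[1],d[0]));d=H[2]-H[3];print(np.arctan2(d[1],d[0]))
d=H[0]-H[3];print(np.arctan2(-d[0],d[1]));d=H[1]-H[2];print(np.arctan2(-d[0],d[1]))
b=cv2.imread('pics/w1.png')
c=cv2.resize(b[180:232,298:354],None,fx=11,fy=11,interpolation=2)
c=np.clip((c.astype(float)-120)*1.9,0,255).astype(np.uint8)
cv2.imwrite('pics/w1d.png',c)
# where rim points project: insert at z=.027
for a in np.arange(0,360,30):
    P=np.mean(H,0)*0; P=np.array([f(309,302)[0]+.017*np.cos(np.radians(a)),f(309,302)[1]+.017*np.sin(np.radians(a)),.027])
    p=proj(r,P,e,R); print(a,np.round([(p[1]-298)*11,(p[0]-180)*11]))
```

```text
[ 0.52325531 -0.26665188  0.085     ]
[[ 0.4917 -0.2352  0.085 ]
 [ 0.5557 -0.2365  0.085 ]
 [ 0.5545 -0.3007  0.085 ]
 [ 0.4903 -0.2995  0.085 ]] [ 0.5230496  -0.26795429  0.085     ]
-0.02093249112470295
-0.019510656696755675
-0.022001601165106768
-0.018678575293723302
0 [512. 121.]
30 [486.  23.]
60 [414. -49.]
90 [314. -75.]
120 [214. -48.]
150 [142.  25.]
180 [117. 123.]
210 [145. 220.]
240 [218. 289.]
270 [315. 314.]
300 [413. 288.]
330 [485. 218.]
```

View pics/w1d.png

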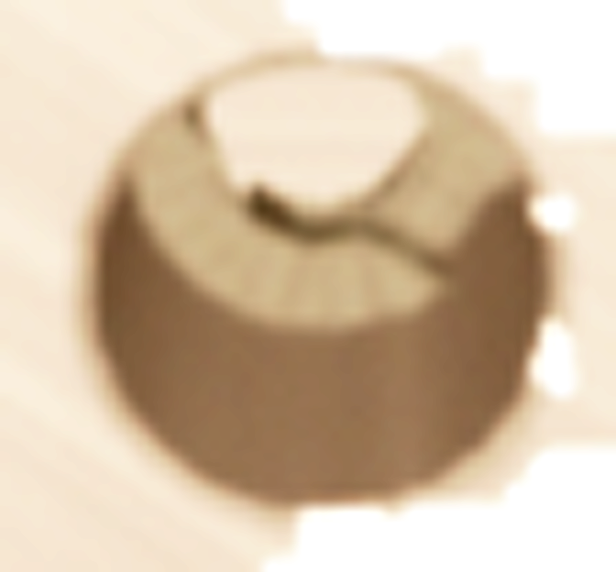

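apply_moves(moves=[[[-0.6, -2.0, 0], [0, 0, 0], 1], [[-1.2, -4.0, 0], [0, 0, 0], 1], [[-1.8, -6.0, 0], [0, 0, 0], 1], [[-2.4, -8.0, 0], [0, 0, 0], 1], [[-3.0, -10.0, 0], [0, 0, 0], 1], [[-3.5, -11.4, 0], [0, 0, 0], 1], [[-3.5, -11.4, 0], [0, 0, 0], 1], [[-3.5, -11.4, 0], [0, 0, 0], 1]])

```text
t: 3.95
eef_pos: [0.4367, 0.0141, 0.3215]
tool_rot: [0.0, 1.0, -0.002, 0.0]
contact_force: [-0.3, -0.4, -0.6]
gripper_width: 0.998
```

Run:
```python
from h import *
o=get_obs(); r=save('wrist','w2.png'); e,R=wristpose(r,o)
print(o['t'],o['eef_pos'],o['tool_rot'],o['q'],o['contact_force'])
p=proj(r,[.4345,.0125,.137],e,R); print(p)
b=r['color'][:,:,::-1]; y,x=int(p[0]),int(p[1])
x0,y0=x-60,y-50; print(x0,y0)
cv2.imwrite('pics/w2c.png',cv2.resize(b[y0:y0+100,x0:x0+120],None,fx=6,fy=6,interpolation=2))
```

```text
3.95 [0.43669271 0.01411145 0.32151043] [ 2.90309708e-04  9.99997742e-01 -2.09538218e-03  2.05105296e-04] [ 0.40140882  0.10336287 -0.60661009  2.03989456  0.06995852  1.01748991
 -0.24367799] [-0.29579357 -0.35510929 -0.59141867]
[231.31497648 322.62613089]
262 181
```

View pics/w2c.png

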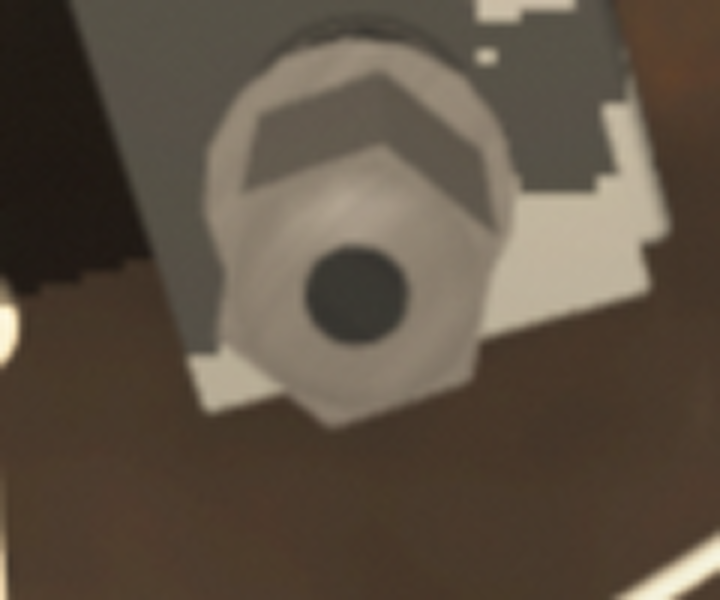

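Run:
```python
from h import *
o=get_obs(); r=read_camera('wrist'); e,R=wristpose(r,o)
f=lambda x,y,z: atz(r,(181+(y+.5)/6-.5,262+(x+.5)/6-.5),z,e,R)
V=np.array([f(x,y,.137) for x,y in [(381,146),(500,237),(472,378),(332,428),(220,345),(243,192)]])
c=V.mean(0);print(c,f(356,294,.137))
a=np.degrees(np.arctan2(*(V-c)[:,1::-1].T)); print(np.round(a,1),np.round(np.linalg.norm(V-c,axis=1)*1000,1))
print('vert yaw mod60',np.degrees(np.angle(np.exp(1j*6*np.radians(a)).mean()))/6)
# flange circle at z=.091
fl=[f(x,y,.091) for x,y in [(205,190),(520,190),(270,72),(470,72),(362,38)]]
A=np.array([[2*p[0],2*p[1],1] for p in fl]);b=np.array([p[0]**2+p[1]**2 for p in fl])
s=np.linalg.lstsq(A,b,rcond=None)[0]; print(s[:2],np.sqrt(s[2]+s[0]**2+s[1]**2))
print(np.degrees(o['q']).round(1), q2R(o['tool_rot'])[:,0])
```

```text
[0.43363618 0.01406724 0.137     ] [0.43340619 0.01348241 0.137     ]
[  80.7   20.6  -39.6 -100.6 -157.4  138.2] [16.9 17.2 16.9 17.1 17.2 17.2]
vert yaw mod60 20.314956684707678
[0.43411616 0.01349823] 0.02087150679099283
[ 23.    5.9 -34.7 116.9   4.   58.3 -14. ] [ 9.99986457e-01 -5.19960310e-03  2.23732987e-04]
```

apply_moves(moves=[[[-0.1, 0, 1.0], [0, 0, 0.5], 1], [[-0.1, 0, 2.2], [0, 0, 0.95], 1], [[-0.1, 0, 3.4], [0, 0, 0.95], 1], [[-0.1, 0, 4.6], [0, 0, 0.95], 1], [[-0.1, 0, 5.5], [0, 0, 0.95], 1], [[-0.1, 0, 6.0], [0, 0, 0.95], 1], [[-0.1, 0, 6.0], [0, 0, 0.95], 1], [[-0.1, 0, 6.0], [0, 0, 0.95], 1]])

```text
t: 5.05
eef_pos: [0.4346, 0.015, 0.1721]
tool_rot: [-0.0, 0.996, -0.085, 0.001]
contact_force: [0.2, 0.0, -0.5]
gripper_width: 0.999
```

Run:
```python
from h import *
o=get_obs(); r=save('wrist','w3.png'); e,R=wristpose(r,o)
print(o['t'],o['eef_pos'],o['contact_force'],o['torque'],np.degrees(np.arctan2(R[1,0],R[0,0])))
```

```text
5.05 [0.43459409 0.01504699 0.17207703] [ 0.1880593   0.00680035 -0.46008341] [-0.03420172 -0.01608411  0.02519854] -9.72750527545697
```

View pics/w3.png

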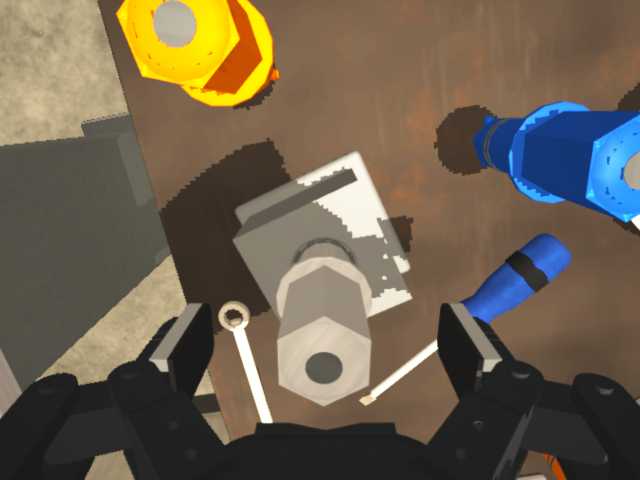

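apply_moves(moves=[[[0, 0.05, 0], [0, 0, 0], 0.3], [[0, 0.05, 0], [0, 0, 0], 0], [[0, 0.05, 0], [0, 0, 0], -1], [[0, 0.05, 0], [0, 0, 0], -1], [[0, 0.05, 0], [0, 0, 0], -1], [[0, 0.05, 0], [0, 0, 0], -1], [[0, 0.05, 0], [0, 0, 0], -1], [[0, 0.05, 0], [0, 0, 0], -1]], force=60)

```text
t: 6.1
eef_pos: [0.434, 0.014, 0.1717]
tool_rot: [0.0, 0.996, -0.084, 0.0]
contact_force: [-1.3, 0.2, 5.6]
gripper_width: 0.336
```

apply_moves(moves=[[[0, 0, -0.2], [0, 0, 0], -1], [[0, 0, -0.6], [0, 0, 0], -1], [[0, 0, -1.3], [0, 0, 0], -1], [[0, 0, -2.3], [0, 0, 0], -1], [[0, 0, -3.3], [0, 0, 0], -1], [[0, 0, -4.3], [0, 0, 0], -1], [[0, 0, -5.2], [0, 0, 0], -1], [[0, 0, -5.8], [0, 0, 0], -1], [[0, 0, -5.8], [0, 0, 0], -1], [[0, 0, -5.8], [0, 0, 0], -1]])

```text
t: 7.35
eef_pos: [0.4333, 0.0138, 0.3156]
tool_rot: [0.0, 0.996, -0.084, -0.001]
contact_force: [-0.1, -0.0, -1.5]
gripper_width: 0.34
```

Run:
```python
from h import *
o=get_obs();print(o['t'],o['eef_pos'],o['contact_force'],o['torque'],o['q'])
r=save('scene','s4.png'); p=proj(r,[.434,.014,.18]);y,x=map(int,p)
b=r['color'][:,:,::-1];cv2.imwrite('pics/s4c.png',cv2.resize(b[y-60:y+50,x-60:x+60],None,fx=6,fy=6,interpolation=2)); print(x-60,y-60)
r=save('wrist','w4.png')
```

```text
7.35 [0.43327431 0.0138055  0.31564442] [-0.06332751 -0.04730149 -1.52803275] [ 0.00544537  0.01670172 -0.05115867] [ 0.39951806  0.10457519 -0.60480264  2.05328498  0.07015271  1.00462645
 -0.4092409 ]
287 160
```

View pics/s4c.png

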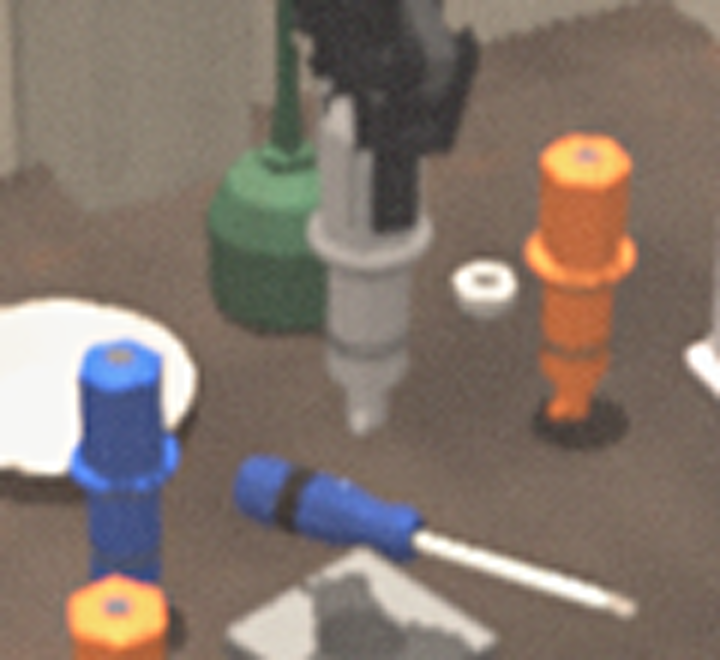

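View pics/w4.png

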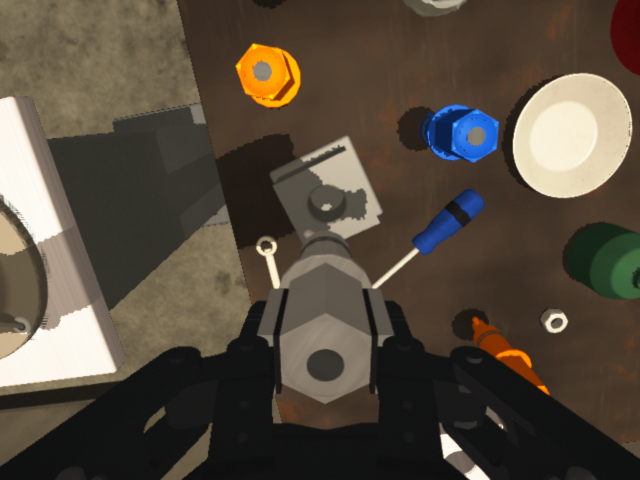

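Run:
```python
from h import *
r=read_camera('scene'); b=cv2.imread('pics/s4.png')
x0,y0=325,205
c=cv2.resize(b[y0:y0+40,x0:x0+50],None,fx=14,fy=14,interpolation=2)
c2=c.copy()
C=np.array([.4333,.0138,.0]); zp=.3156-.058-.097+.0
for a,col in [(20.3,(0,0,255)),(80.3,(0,255,0)),(140.3,(255,0,0))]:
    for s in (1,-1):
        P=C+[s*.015*np.cos(np.radians(a)),s*.015*np.sin(np.radians(a)),zp]
        p=proj(r,P); cv2.circle(c2,(int((p[1]-x0+.5)*14),int((p[0]-y0+.5)*14)),6,col,2)
cv2.imwrite('pics/s4d.png',np.vstack([c,c2])[:, :][::1] if 0 else cv2.resize(np.hstack([c,c2]),None,fx=.55,fy=.55))
```

```text
(no output)
```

View pics/s4d.png

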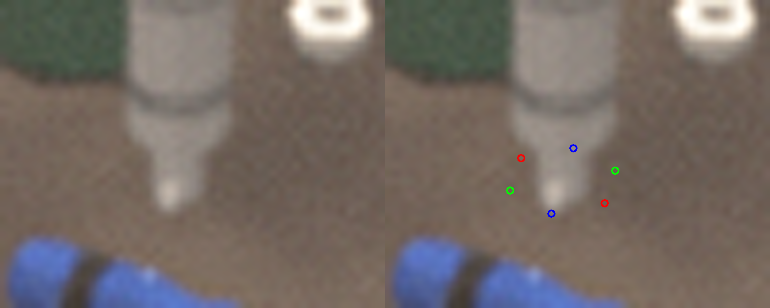

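```bash
cat >> h.py <<'E'
def go(x,y,z,yawdeg):
    o=get_obs();R=q2R(o['tool_rot']);d=R.T@(np.array([x,y,z])-o['eef_pos'])/.025
    yaw=np.degrees(np.arctan2(R[1,0],R[0,0]))
    print('t',round(o['t'],2),'pos',np.round(o['eef_pos'],4),'yaw',round(yaw,2),'tilt',np.round(R[:2,2],4),'F',np.round(o['contact_force'],2),'M',np.round(o['torque'],3),'w',round(o['gripper_width'],3))
    print('d',np.round(d,3),'rz',round((yaw-yawdeg)/10,3))
E
python3 -c "
from h import *
go(.5228,-.2683,.3156,20.3)"
```

```text
t 7.5 pos [0.4333 0.0139 0.3156] yaw -9.66 tilt [-0.0017  0.0001] F [ 0.24 -1.15 -2.06] M [ 0.064  0.01  -0.047] w 0.346
d [ 5.4220e+00  1.0526e+01 -9.0000e-03] rz -2.996
```

apply_moves(moves=[[[0.4, 0.8, 0], [0, 0, -0.2], -1], [[1.2, 2.3, 0], [0, 0, -0.6], -1], [[2.0, 3.9, 0], [0, 0, -1.1], -1], [[2.8, 5.5, 0], [0, 0, -1.6], -1], [[3.6, 7.0, 0], [0, 0, -2.0], -1], [[4.4, 8.5, 0], [0, 0, -2.4], -1], [[5.0, 9.7, 0], [0, 0, -2.8], -1], [[5.4, 10.5, 0], [0, 0, -3.0], -1], [[5.4, 10.5, 0], [0, 0, -3.0], -1], [[5.4, 10.5, 0], [0, 0, -3.0], -1], [[5.4, 10.5, 0], [0, 0, -3.0], -1]])

```text
t: 8.88
eef_pos: [0.5227, -0.2662, 0.3163]
tool_rot: [-0.0, 0.984, 0.177, -0.0]
contact_force: [1.2, 0.5, -2.8]
gripper_width: 0.342
```

Run:
```python
from h import *
go(.5228,-.2683,.262,20.3)
r=save('scene','s5.png'); 
b=r['color'][:,:,::-1];cv2.imwrite('pics/s5c.png',cv2.resize(b[125:255,370:490],None,fx=4.5,fy=4.5,interpolation=2))
r=save('top','t5.png'); b=r['color'][:,:,::-1];cv2.imwrite('pics/t5c.png',cv2.resize(b[170:290,380:520],None,fx=5,fy=5,interpolation=2))
r=save('wrist','w5.png')
```

```text
t 8.88 pos [ 0.5227 -0.2662  0.3163] yaw 20.42 tilt [-0.0003  0.0004] F [ 1.22  0.47 -2.82] M [ 0.074 -0.011 -0.027] w 0.342
d [-0.027  0.081  2.172] rz 0.012
```

View pics/s5c.png

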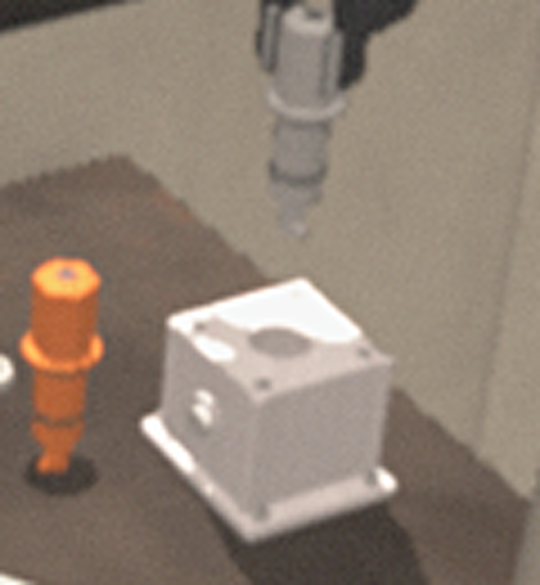

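View pics/w5.png

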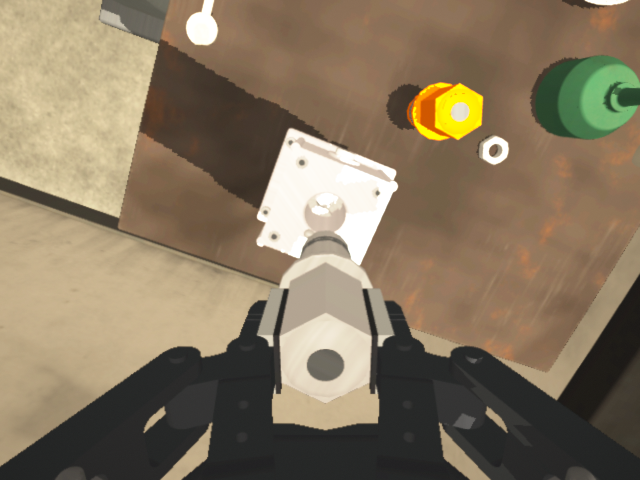

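Run:
```python
import cv2
b=cv2.imread('pics/w5.png')
cv2.imwrite('pics/w5c.png',cv2.resize(b[120:270,245:405],None,fx=4,fy=4,interpolation=2))
cv2.imwrite('pics/w5d.png',cv2.resize(b[230:410,260:390],None,fx=4,fy=4,interpolation=2)[:600])
cv2.imwrite('pics/t5z.png',cv2.imread('pics/t5c.png'))
```

```text
(no output)
```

View pics/w5c.png

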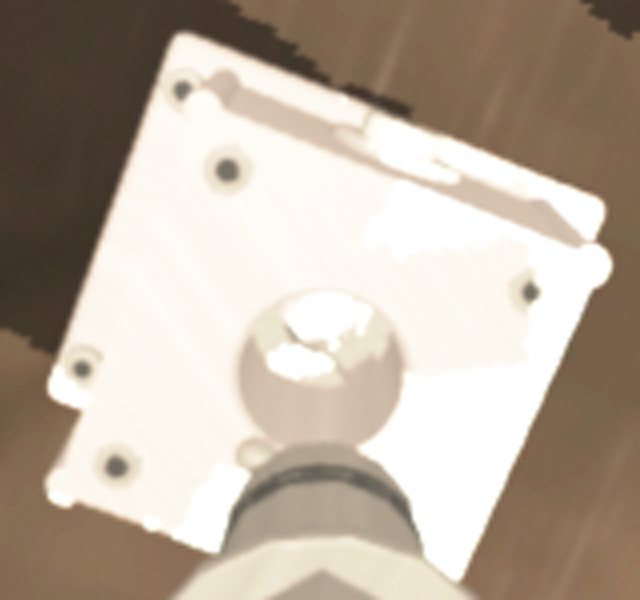

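View pics/w5d.png

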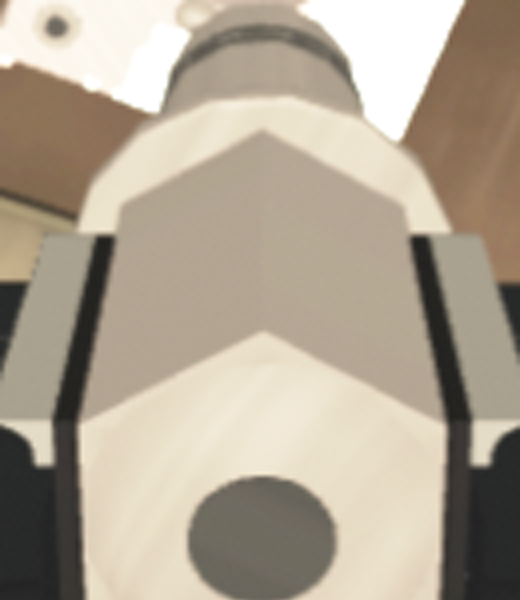

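View pics/t5z.png

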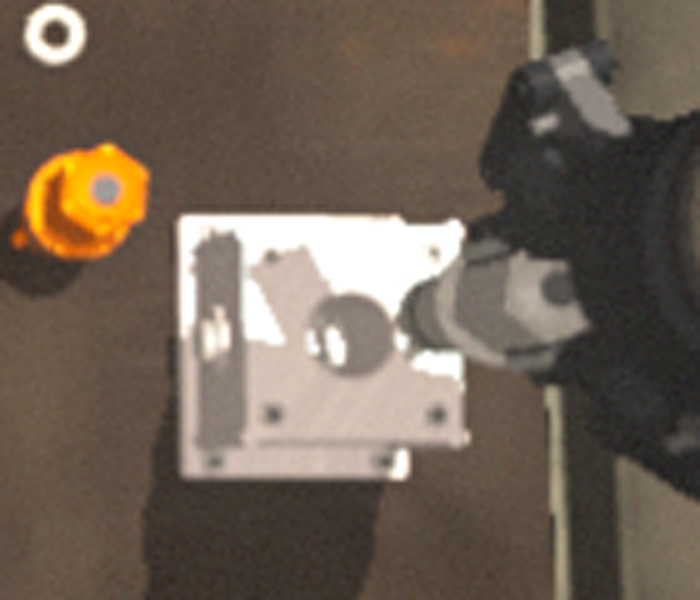

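Run:
```python
from h import *
r=read_camera('wrist');o=get_obs(); e,R=wristpose(r,o)
T=q2R(o['tool_rot'])
f=lambda x,y: atz(r,(120+(y+.5)/4-.5,245+(x+.5)/4-.5),.085,e,R)
print('mouth',f(321,370)); A,B=f(530,292),f(116,466); print('diag mid',(A+B)/2, np.linalg.norm(A-B), f(227,170))
# head
z=o['eef_pos'][2]-.058+.024
h=atz(r,(230+538.5/4-.5,260+262.5/4-.5),z,e,R); print('head',h, 'in tool',T.T@(h-o['eef_pos']))
t=read_camera('top')
print('top head',atz(t,(170+288.5/5-.5,380+560.5/5-.5),z),'mouth',atz(t,(170+335.5/5-.5,380+351.5/5-.5),.085))
g=lambda x,y: atz(t,(170+(y+.5)/5-.5,380+(x+.5)/5-.5),.085)
print('diag', (g(272,256)+g(437,414))/2,(g(435,252)+g(274,413))/2)
s=read_camera('scene'); print('scene mouth',atz(s,(125+342/4.5,370+280/4.5),.085), 'tip pred',proj(s,o['eef_pos']-[0,0,.161]),'head',proj(s,o['eef_pos']-[0,0,.034]))
```

```text
mouth [ 0.52202771 -0.2670667   0.085     ]
diag mid [ 0.52248671 -0.26918134  0.085     ] 0.09021672376554449 [ 0.49134805 -0.23622109  0.085     ]
head [ 0.5218289  -0.26608245  0.28258225] in tool [-0.00056353 -0.00118893  0.0339997 ]
top head [ 0.52237326 -0.26515133  0.28258225] mouth [ 0.52203838 -0.26684932  0.085     ]
diag [ 0.52209358 -0.26811262  0.085     ] [ 0.5230466  -0.26829128  0.085     ]
scene mouth [ 0.52268775 -0.26888721  0.085     ] tip pred [176.50079395 434.45796776] head [128.3375993  440.07564291]
```

apply_moves(moves=[[[0, 0.08, 0.6], [0, 0, 0], -1], [[0, 0.08, 1.3], [0, 0, 0], -1], [[0, 0.08, 2.0], [0, 0, 0], -1], [[0, 0.08, 2.5], [0, 0, 0], -1], [[0, 0.08, 2.8], [0, 0, 0], -1], [[0, 0.08, 3.0], [0, 0, 0], -1], [[0, 0.08, 3.0], [0, 0, 0], -1]])

```text
t: 10.05
eef_pos: [0.5235, -0.2694, 0.2413]
tool_rot: [-0.0, 0.984, 0.177, -0.0]
contact_force: [0.2, 0.3, -1.5]
gripper_width: 0.342
```

Run:
```python
from h import *
go(.5227,-.2683,.200,20.3)
r=save('scene','s6.png'); 
b=r['color'][:,:,::-1];cv2.imwrite('pics/s6c.png',cv2.resize(b[125:255,370:490],None,fx=4.5,fy=4.5,interpolation=2))
r=save('top','t6.png'); b=r['color'][:,:,::-1];cv2.imwrite('pics/t6c.png',cv2.resize(b[170:290,380:520],None,fx=5,fy=5,interpolation=2))
```

```text
t 10.05 pos [ 0.5235 -0.2694  0.2413] yaw 20.33 tilt [-0. -0.] F [ 0.21  0.29 -1.46] M [ 0.043 -0.056 -0.025] w 0.342
d [-0.015 -0.053  1.654] rz 0.003
```

View pics/s6c.png

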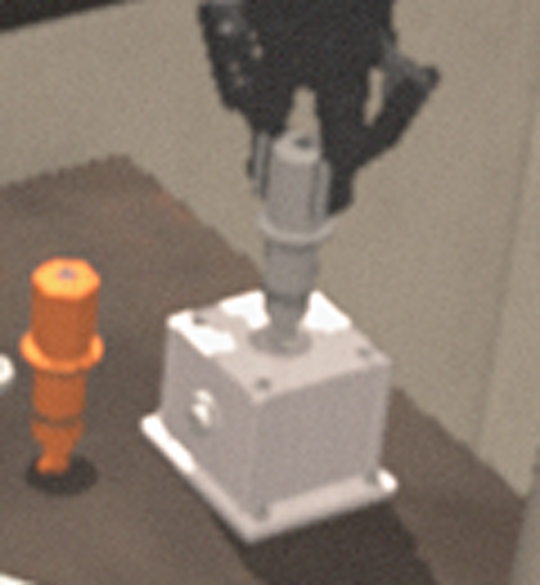

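View pics/t6c.png

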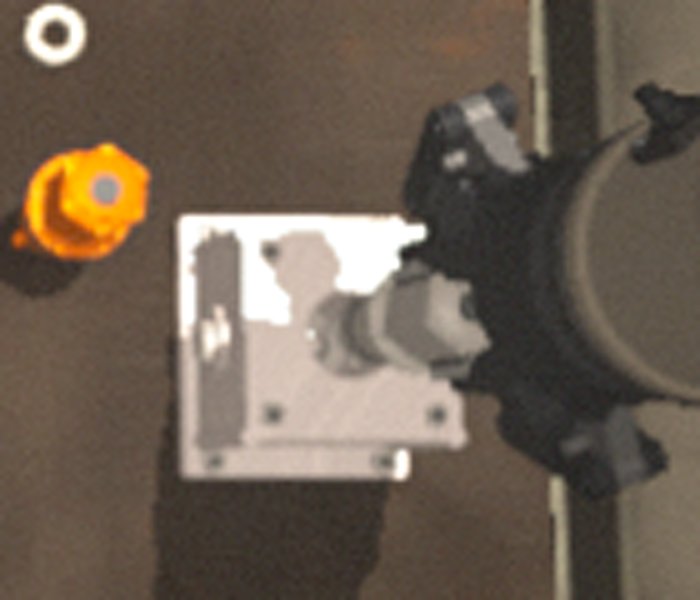

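apply_moves(moves=[[[-0.02, -0.04, 0.1], [0, 0, 0], -1], [[-0.02, -0.04, 0.3], [0, 0, 0], -1], [[-0.02, -0.04, 0.5], [0, 0, 0], -1], [[-0.02, -0.04, 0.7], [0, 0, 0], -1], [[-0.02, -0.04, 0.8], [0, 0, 0], -1]])

```text
t: 10.78
eef_pos: [0.5225, -0.2686, 0.2209]
tool_rot: [-0.0, 0.984, 0.176, -0.0]
contact_force: [-0.9, -0.4, -2.0]
gripper_width: 0.343
```

```bash
python3 -c "
from h import *
go(.5227,-.2685,.190,20.3)"
```

```text
t 10.78 pos [ 0.5225 -0.2686  0.2209] yaw 20.33 tilt [-0.0006  0.0003] F [-0.88 -0.4  -2.03] M [0.036 0.019 0.024] w 0.343
d [0.01  0.    1.234] rz 0.003
```

apply_moves(moves=[[[0, 0, 0.25], [0, 0, 0], -1], [[0, 0, 0.5], [0, 0, 0], -1], [[0, 0, 0.75], [0, 0, 0], -1], [[0, 0, 0.95], [0, 0, 0], -1], [[0, 0, 1.1], [0, 0, 0], -1], [[0, 0, 1.15], [0, 0, 0], -1]])

```text
t: 11.52
eef_pos: [0.5226, -0.2686, 0.1924]
tool_rot: [-0.0, 0.984, 0.177, -0.0]
contact_force: [-0.0, -0.3, -1.4]
gripper_width: 0.34
```

```bash
python3 -c "
from h import *
go(.5227,-.2685,.186,20.3)"
```

```text
t 11.53 pos [ 0.5226 -0.2686  0.1924] yaw 20.33 tilt [-0.0002  0.0002] F [-0.02 -0.33 -1.45] M [ 0.024  0.056 -0.008] w 0.34
d [ 0.005 -0.002  0.256] rz 0.003
```

apply_moves(moves=[[[0, 0, 0.06], [0, 0, 0], -1], [[0, 0, 0.12], [0, 0, 0], -1], [[0, 0, 0.18], [0, 0, 0], -1], [[0, 0, 0.18], [0, 0, 0], -1]])

```text
t: 12.02
eef_pos: [0.5226, -0.2686, 0.1881]
tool_rot: [-0.0, 0.984, 0.176, -0.0]
contact_force: [0.1, 0.5, -2.6]
gripper_width: 0.341
```

apply_moves(moves=[[[0, 0, 0.04], [0, 0, 0], -1], [[0, 0, 0.08], [0, 0, 0], -1], [[0, 0, 0.08], [0, 0, 0], -1]])

```text
t: 12.4
eef_pos: [0.5226, -0.2686, 0.1861]
tool_rot: [-0.0, 0.984, 0.176, -0.0]
contact_force: [0.5, -0.4, -2.3]
gripper_width: 0.342
```

apply_moves(moves=[[[0, 0, 0.04], [0, 0, 0], -1], [[0, 0, 0.06], [0, 0, 0], -1], [[0, 0, 0.06], [0, 0, 0], -1]])

```text
t: 12.78
eef_pos: [0.5227, -0.2687, 0.1848]
tool_rot: [0.0, 0.984, 0.177, 0.0]
contact_force: [-0.6, -0.4, -0.3]
gripper_width: 0.347
```

apply_moves(moves=[[[0, 0, 0.04], [0, 0, 0], -1], [[0, 0, 0.06], [0, 0, 0], -1], [[0, 0, 0.06], [0, 0, 0], -1]])

```text
t: 13.15
eef_pos: [0.5228, -0.2687, 0.1834]
tool_rot: [0.0, 0.984, 0.177, 0.0]
contact_force: [-1.0, 0.4, 3.9]
gripper_width: 0.346
```

apply_moves(moves=[[[0, 0, 0], [0, 0, 0.3], -1], [[0, 0, 0], [0, 0, 0.6], -1], [[0, 0, 0], [0, 0, 0.8], -1], [[0, 0, 0], [0, 0, 0.8], -1]])

```text
t: 13.65
eef_pos: [0.5229, -0.2683, 0.183]
tool_rot: [-0.0, 0.994, 0.108, 0.0]
contact_force: [0.7, 0.1, -0.0]
gripper_width: 0.343
```

apply_moves(moves=[[[0, 0, 0], [0, 0, 0.3], -1], [[0, 0, 0], [0, 0, 0.5], -1], [[0, 0, 0], [0, 0, 0.5], -1]])

```text
t: 14.02
eef_pos: [0.5228, -0.2682, 0.1829]
tool_rot: [-0.0, 0.998, 0.064, 0.0]
contact_force: [0.0, 0.2, -1.4]
gripper_width: 0.343
```

```bash
python3 -c "
from h import *
go(.5227,-.2685,.1834,20.3)"
```

```text
t 14.03 pos [ 0.5228 -0.2682  0.1829] yaw 7.38 tilt [0.0001 0.0005] F [ 0.03  0.17 -1.37] M [ 0.298 -0.347 -0.029] w 0.343
d [-0.004  0.011 -0.019] rz -1.292
```

apply_moves(moves=[[[0, 0, 0], [0, 0, 0.2], -1], [[0, 0, 0.04], [0, 0, 0.3], -1], [[0, 0, 0.06], [0, 0, 0.3], -1], [[0, 0, 0.06], [0, 0, 0.3], -1]])

```text
t: 14.52
eef_pos: [0.5226, -0.2685, 0.1815]
tool_rot: [-0.0, 0.999, 0.038, -0.0]
contact_force: [0.6, 1.2, -1.4]
gripper_width: 0.341
```

```bash
python3 -c "
from h import *
go(.5227,-.2685,.1834,20.3)"
```

```text
t 14.53 pos [ 0.5226 -0.2685  0.1815] yaw 4.35 tilt [-0.0002  0.0002] F [ 0.64  1.18 -1.44] M [ 0.325 -0.192 -0.086] w 0.341
d [ 0.005  0.001 -0.075] rz -1.595
```

apply_moves(moves=[[[0, 0, 0.04], [0, 0, 0], -1], [[0, 0, 0.08], [0, 0, 0], -1], [[0, 0, 0.1], [0, 0, 0], -1], [[0, 0, 0.1], [0, 0, 0], -1]])

```text
t: 15.02
eef_pos: [0.5227, -0.2686, 0.1791]
tool_rot: [-0.0, 0.999, 0.038, -0.0]
contact_force: [0.4, 1.5, -2.5]
gripper_width: 0.34
```

```bash
python3 -c "
from h import *
go(.5227,-.2685,.1745,4.3)"
```

```text
t 15.03 pos [ 0.5227 -0.2686  0.1791] yaw 4.34 tilt [-0.      0.0001] F [ 0.4   1.52 -2.5 ] M [ 0.369 -0.175  0.035] w 0.34
d [ 0.001 -0.003  0.184] rz 0.004
```

apply_moves(moves=[[[0, -0.03, 0.04], [0, 0, 0], -1], [[0, -0.03, 0.08], [0, 0, 0], -1], [[0, -0.03, 0.12], [0, 0, 0], -1], [[0, -0.03, 0.12], [0, 0, 0], -1]])

```text
t: 15.52
eef_pos: [0.5225, -0.268, 0.176]
tool_rot: [0.0, 0.999, 0.038, -0.0]
contact_force: [0.4, 0.5, -1.4]
gripper_width: 0.341
```

```bash
python3 -c "
from h import *
go(.5227,-.2685,.1735,4.3)"
```

```text
t 15.53 pos [ 0.5225 -0.268   0.176 ] yaw 4.33 tilt [-0.0003 -0.    ] F [ 0.37  0.51 -1.35] M [ 0.103 -0.112  0.014] w 0.341
d [0.008 0.022 0.1  ] rz 0.003
```

apply_moves(moves=[[[0, 0, 0.03], [0, 0, 0], -1], [[0, 0, 0.06], [0, 0, 0], -1], [[0, 0, 0.08], [0, 0, 0], -1], [[0, 0, 0.08], [0, 0, 0], -1]])

```text
t: 16.02
eef_pos: [0.5226, -0.2679, 0.1741]
tool_rot: [0.0, 0.999, 0.038, -0.0]
contact_force: [0.6, -0.0, -2.1]
gripper_width: 0.345
```

```bash
python3 -c "
from h import *
go(.5227,-.2685,.1735,4.3)"
```

```text
t 16.02 pos [ 0.5226 -0.2679  0.1741] yaw 4.33 tilt [-0.     -0.0001] F [ 0.6  -0.   -2.13] M [ 0.073 -0.087  0.06 ] w 0.345
d [0.004 0.024 0.025] rz 0.003
```

apply_moves(moves=[[[0, 0, 0.03], [0, 0, 0], -1], [[0, 0, 0.05], [0, 0, 0], -1], [[0, 0, 0.05], [0, 0, 0], -1]])

```text
t: 16.4
eef_pos: [0.5226, -0.2679, 0.173]
tool_rot: [0.0, 0.999, 0.038, 0.0]
contact_force: [0.4, -0.5, 0.3]
gripper_width: 0.344
```

apply_moves(moves=[[[0, 0, 0.01], [0, 0, 0.4], -1], [[0, 0, 0.03], [0, 0, 0.8], -1], [[0, 0, 0.045], [0, 0, 1.2], -1], [[0, 0, 0.06], [0, 0, 1.5], -1], [[0, 0, 0.06], [0, 0, 1.5], -1]])

```text
t: 17.02
eef_pos: [0.5229, -0.2681, 0.1719]
tool_rot: [0.0, 0.996, -0.093, 0.0]
contact_force: [-0.1, -0.6, 1.2]
gripper_width: 0.342
```

```bash
python3 -c "
from h import *
go(.5227,-.2681,.1698,4.3)"
```

```text
t 17.02 pos [ 0.5229 -0.2681  0.1719] yaw -10.64 tilt [ 0.0007 -0.0007] F [-0.06 -0.62  1.16] M [0.024 0.112 0.014] w 0.342
d [-0.008  0.003  0.084] rz -1.494
```

apply_moves(moves=[[[0, 0, 0.01], [0, 0, 0.4], -1], [[0, 0, 0.03], [0, 0, 0.8], -1], [[0, 0, 0.045], [0, 0, 1.2], -1], [[0, 0, 0.05], [0, 0, 1.5], -1], [[0, 0, 0.05], [0, 0, 1.5], -1]])

```text
t: 17.65
eef_pos: [0.5233, -0.2679, 0.1708]
tool_rot: [0.0, 0.975, -0.221, 0.001]
contact_force: [0.9, 0.4, 4.0]
gripper_width: 0.339
```

```bash
python3 -c "
from h import *
go(.5227,-.2681,.1698,4.3)"
```

```text
t 17.65 pos [ 0.5233 -0.2679  0.1708] yaw -25.58 tilt [ 0.0016 -0.0006] F [0.88 0.39 4.04] M [ 0.013 -0.075  0.015] w 0.339
d [-0.019  0.016  0.042] rz -2.988
```

apply_moves(moves=[[[0, 0, 0], [0, 0, 0.4], -1], [[0, 0, 0], [0, 0, 0.8], -1], [[0, 0, 0], [0, 0, 1.0], -1], [[0, 0, 0], [0, 0, 1.0], -1]])

```text
t: 18.15
eef_pos: [0.5228, -0.2679, 0.1701]
tool_rot: [-0.0, 0.952, -0.306, 0.0]
contact_force: [1.5, 0.6, 0.0]
gripper_width: 0.345
```

```bash
python3 -c "
from h import *
go(.5227,-.2681,.1698,4.3)"
```

```text
t 18.15 pos [ 0.5228 -0.2679  0.1701] yaw -35.59 tilt [ 0.0004 -0.0001] F [1.46 0.56 0.01] M [-0.025 -0.3   -0.022] w 0.345
d [0.002 0.01  0.014] rz -3.989
```

apply_moves(moves=[[[0.01, -0.01, 0], [0, 0, 0.4], -1], [[0.01, -0.01, 0], [0, 0, 0.8], -1], [[0.01, -0.01, 0], [0, 0, 1.2], -1], [[0.01, -0.01, 0], [0, 0, 1.2], -1]])

```text
t: 18.65
eef_pos: [0.5227, -0.2678, 0.1698]
tool_rot: [0.0, 0.915, -0.403, -0.0]
contact_force: [0.7, 0.1, -0.7]
gripper_width: 0.343
```

```bash
python3 -c "
from h import *
go(.5227,-.2681,.1698,4.3)"
```

```text
t 18.65 pos [ 0.5227 -0.2678  0.1698] yaw -47.57 tilt [-0.0007  0.    ] F [ 0.67  0.07 -0.66] M [-0.063 -0.104 -0.08 ] w 0.343
d [0.01  0.008 0.002] rz -5.187
```

apply_moves(moves=[[[0, 0, 0], [0, 0, 0.3], -1], [[0, 0, 0], [0, 0, 0.6], -1], [[0, 0, 0], [0, 0, 0.8], -1], [[0, 0, 0], [0, 0, 0.8], -1]])

```text
t: 19.15
eef_pos: [0.5227, -0.2677, 0.1699]
tool_rot: [0.0, 0.885, -0.466, -0.0]
contact_force: [0.5, -1.1, -2.2]
gripper_width: 0.342
```

```bash
python3 -c "
from h import *
go(.5227,-.2681,.1698,4.3)"
```

```text
t 19.15 pos [ 0.5227 -0.2677  0.1699] yaw -55.6 tilt [-0.0006  0.0002] F [ 0.49 -1.11 -2.22] M [-0.022 -0.186  0.091] w 0.342
d [0.011 0.009 0.002] rz -5.99
```

apply_moves(moves=[[[0, 0, 0], [0, 0, 0.2], -1], [[0, 0, 0], [0, 0, 0.4], -1], [[0, 0, 0], [0, 0, 0.4], -1]])

```text
t: 19.52
eef_pos: [0.5231, -0.2678, 0.1701]
tool_rot: [0.0, 0.867, -0.498, 0.0]
contact_force: [2.4, -0.1, -2.9]
gripper_width: 0.345
```

```bash
python3 -c "
from h import *
go(.5227,-.2681,.1698,4.3)
save('scene','s8.png')
go(.5227,-.2681,.1698,4.3)"
```

```text
t 19.52 pos [ 0.5231 -0.2678  0.1701] yaw -59.68 tilt [ 0.0002 -0.0001] F [ 2.38 -0.15 -2.9 ] M [-0.101 -0.372  0.008] w 0.345
d [0.003 0.018 0.013] rz -6.398
t 19.57 pos [ 0.523  -0.2678  0.1702] yaw -59.65 tilt [ 0.0002 -0.0001] F [ 1.06 -0.23 -1.88] M [-0.131 -0.315  0.006] w 0.342
d [0.004 0.018 0.015] rz -6.395
```

apply_moves(moves=[[[0.01, -0.01, 0.01], [0, 0, 0.1], -1], [[0.01, -0.01, 0.015], [0, 0, 0.3], -1], [[0.01, -0.01, 0.015], [0, 0, 0.3], -1]])

```text
t: 19.95
eef_pos: [0.5234, -0.2679, 0.1699]
tool_rot: [0.0, 0.854, -0.52, 0.0]
contact_force: [1.2, -0.4, -1.6]
gripper_width: 0.344
```

Run:
```python
from h import *
go(.5227,-.2681,.1698,4.3)
r=save('scene','s9.png');b=r['color'][:,:,::-1];cv2.imwrite('pics/s9c.png',cv2.resize(b[125:255,370:490],None,fx=4.5,fy=4.5,interpolation=2))
```

```text
t 19.95 pos [ 0.5234 -0.2679  0.1699] yaw -62.7 tilt [ 0.0001 -0.0001] F [ 1.19 -0.44 -1.65] M [-0.045 -0.312 -0.034] w 0.344
d [-0.004  0.028  0.003] rz -6.7
```

View pics/s9c.png

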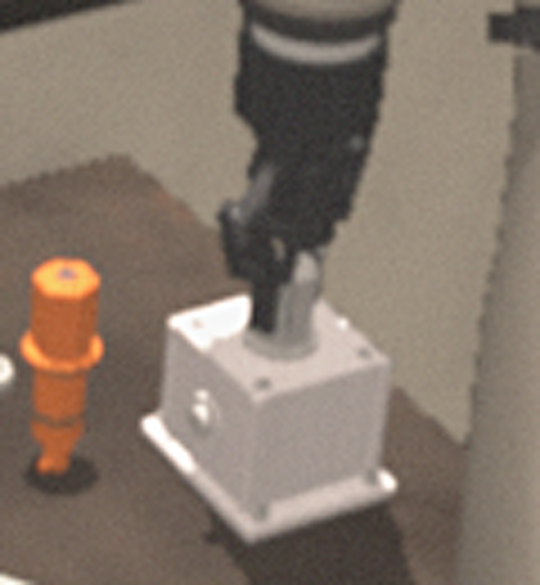

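apply_moves(moves=[[[0, 0, 0.01], [0, 0, 0.2], -1], [[0, 0, 0.015], [0, 0, 0.4], -1], [[0, 0, 0.015], [0, 0, 0.4], -1]])

```text
t: 20.38
eef_pos: [0.5235, -0.268, 0.1698]
tool_rot: [-0.0, 0.835, -0.55, 0.0]
contact_force: [-1.1, -0.0, 4.3]
gripper_width: 0.342
```

```bash
python3 -c "
from h import *
go(.5227,-.2681,.1698,4.3)"
```

```text
t 20.38 pos [ 0.5235 -0.268   0.1698] yaw -66.71 tilt [ 0.0005 -0.0003] F [-1.07 -0.04  4.25] M [0.089 0.025 0.023] w 0.342
d [-0.008  0.031  0.001] rz -7.101
```

apply_moves(moves=[[[0, 0, -0.01], [0, 0, 0], -1], [[0, 0, -0.01], [0, 0, 0], -0.2], [[0, 0, -0.01], [0, 0, 0], 0.2], [[0, 0, -0.01], [0, 0, 0], 0.6], [[0, 0, -0.01], [0, 0, 0], 1], [[0, 0, -0.01], [0, 0, 0], 1], [[0, 0, -0.01], [0, 0, 0], 1], [[0, 0, -0.01], [0, 0, 0], 1]])

```text
t: 21.38
eef_pos: [0.5233, -0.2679, 0.1697]
tool_rot: [-0.0, 0.835, -0.55, 0.0]
contact_force: [0.2, 0.5, -0.5]
gripper_width: 0.999
```

Run:
```python
from h import *
go(.5227,-.2681,.1698,4.3)
r=save('wrist','w10.png')
```

```text
t 21.38 pos [ 0.5233 -0.2679  0.1697] yaw -66.67 tilt [ 0. -0.] F [ 0.2   0.5  -0.49] M [ 0.013 -0.022  0.003] w 0.999
d [-0.002  0.025 -0.005] rz -7.097
```

View pics/w10.png

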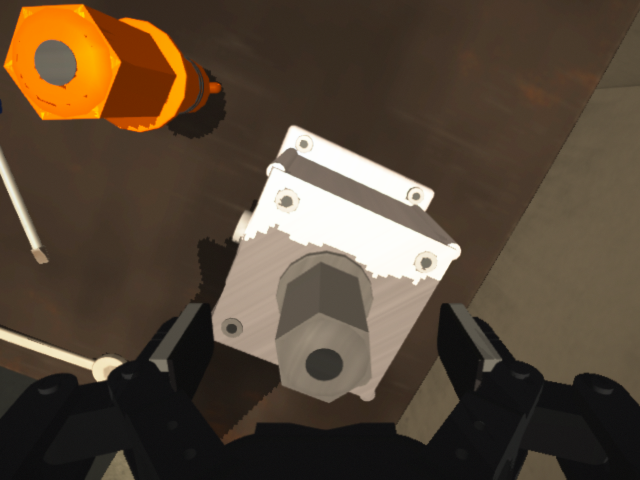

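apply_moves(moves=[[[0, 0, -0.8], [0, 0, 0], 1], [[0, 0, -2.0], [0, 0, 0], 1], [[0, 0, -3.5], [0, 0, 0], 1], [[0, 0, -5.0], [0, 0, 0], 1], [[0, 0, -6.0], [0, 0, 0], 1], [[0, 0, -6.0], [0, 0, 0], 1]])

```text
t: 22.18
eef_pos: [0.5241, -0.2683, 0.3218]
tool_rot: [-0.0, 0.835, -0.55, 0.002]
contact_force: [0.2, 1.1, -0.3]
gripper_width: 1.001
```

Run:
```python
from h import *
go(.5227,-.2681,.1698,4.3)
o=get_obs();r=save('wrist','w11.png');e,R=wristpose(r,o)
s=save('scene','s11.png');b=s['color'][:,:,::-1]
c=cv2.resize(b[155:235,390:470],None,fx=7,fy=7,interpolation=2)
# predicted outlines if home: flange top z=.089, head top .135
for z,rad in [(.085,.021),(.089,.021),(.135,.0165)]:
    for a in range(0,360,15):
        p=proj(s,[.5227+rad*np.cos(np.radians(a)),-.2681+rad*np.sin(np.radians(a)),z]); cv2.circle(c,(int((p[1]-390+.5)*7),int((p[0]-155+.5)*7)),2,(0,0,255),-1)
cv2.imwrite('pics/s11c.png',c)
p=proj(r,[.5227,-.2681,.135],e,R);y,x=map(int,p);b=r['color'][:,:,::-1]
cv2.imwrite('pics/w11c.png',cv2.resize(b[y-70:y+70,x-75:x+75],None,fx=4,fy=4,interpolation=2));print(x-75,y-70)
```

```text
t 22.18 pos [ 0.5241 -0.2683  0.3218] yaw -66.68 tilt [ 0.0041 -0.0017] F [ 0.17  1.09 -0.27] M [-0.071  0.044 -0.045] w 1.001
d [-0.05   0.069  6.08 ] rz -7.098
248 160
```

View pics/s11c.png

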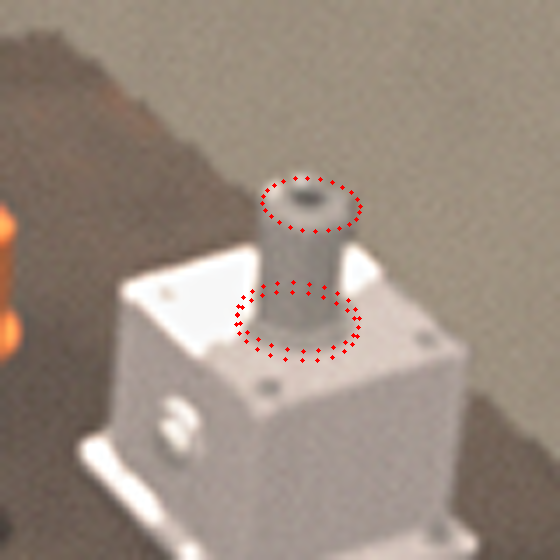

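View pics/w11c.png

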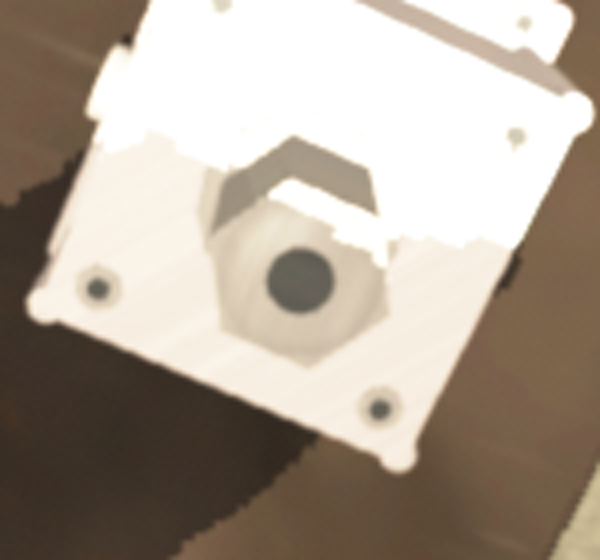

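```bash
python3 -c "
from h import *
o=get_obs();print(o['t'],o['joint_vel'].round(3));print(hand_in())"
```

```text
22.275 [0.001 0.016 0.001 0.017 0.    0.    0.001]
the job is handed in; nothing more can be done
None
```

I moved the bare steel plug from the stand to the valve block's well, screwed it home, released it and handed the job in at about 22 s. `hand_in()` gives no verdict.

**How it went**
- **Rim:** I lowered the plug until the pins rested on the rim at about 6 N. Turning it clockwise, it dropped into the notches after about 15 degrees.
- **Thread:** I felt the thread start 12 mm below the rim, as described. I then turned the plug clockwise about 71 degrees while following it down 4 mm.
- **Seating:** The vertical force then rose sharply to about 6 N over its resting value, at the height where the flange should seat. That was my highest reading of contact force, but I only read it between moves.

**Last checks**
- **Position:** With the plug released, the outline I expected for a plug fully home matched the scene picture to within about half a pixel, or about 0.6 mm. The flange looks flat on the block.
- **Arm:** The gripper is open and about 150 mm above where it let go.
- **Bystanders:** I never touched them, though I made no separate check of their positions afterwards.

**Less certain**
- **End stop:** I did not feel a clear end-stop torque, because the signal was too noisy. The plug appears to have turned about 6 degrees relative to the gripper on release. I took this as the sprung insert unwinding from the stop, but did not check which way it turned.
- **Well position:** The cameras disagreed on the well position by 2–4 mm. I used a middle value and found only light sideways forces.

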